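Run a lantern true on the crank-driven turning stand

TASK

The brass lantern on the turning stand has to be checked for wobble: by its hand crank, bring the wheel up to 12 turns a minute, anticlockwise seen from above, and keep it between 10 and 14 turns a minute for at least 6 seconds on end, never letting it race above 20. Then bring the wheel to rest with its brass lug right under the tip of the pointer gauge, and let go of the crank. Drive it only by the crank, hands off the wheel, the lantern and the drag block, and leave the other goods where they stand.

Things in the scene. Friction and masses are not known exactly. Their poses are not given: they have to be found in the camera images.
- stand: The turning stand's fixed bed, a dark acacia plank 200 x 540 mm, top 30 mm above the table; its place and yaw differ from run to run. Origin on the table under the crank's axis; the wheel's axis stands 320 mm along its +y. Two equal grooved wooden pulleys 126 mm across, one under the crank and one under the wheel, are joined by a leather belt.
- crank_axis (a point): Point on the crank's upright axis, 110 mm above the table.
- knob (a point): Point on the axis of the crank's upright wooden handle at gripping height, 115 mm above the table and 75 mm from the crank's axis. The handle is a sleeve 26 to 31 mm thick, from 86 to 143 mm above the table, that turns freely on its pin: the hand need not turn with the crank. Below it the 22 mm wide steel crank arm (top at 82 to 84 mm) and its hub on the axis (90 mm).
- crank (a joint): Angle the crank has been turned, rad, growing anticlockwise seen from above, 0 at the start, no stops; the handle starts anywhere on its circle, see knob. Light, friction about 0.03 N m: it stays where it is left.
- wheel (a joint): Wheel angle, rad, growing anticlockwise seen from above, 0 at the start, no stops, counted on over full turns; the lug starts anywhere, see lug. Inertia about 0.09 kg m2, friction about 0.05 N m (nominal, mostly the drag block's): with the crank held still the wheel is braked from 1.26 rad/s to rest in about 1.3 s. 10 to 14 turns a minute are 1.05 to 1.47 rad/s, 12 are 1.26.
- wheel_axis (a point): Centre of the wheel's upper face, on its upright axis, 94 mm above the table.
- faceplate: The wheel: a dark cast-iron disc 284 mm across and 20 mm thick, about 9 kg, upper face 94 mm above the table, turning with wheel. The small brass lantern (84 mm across, 170 mm tall) is clamped at its middle and turns with it. Neither may be touched. Origin on the wheel axis at table height.
- lug (a point): Point on top of the raised brass index lug on the wheel's face, 125 mm from the wheel axis. The lug is a radial bar 29 mm long, 18 mm wide and 8 mm high that ends at the rim.
- pointer (a point): Tip of the pointer gauge's brass point, which points down over the wheel's rim, 125 mm from the wheel axis and 4 mm higher than the lug. The gauge is a fixed steel post 145 mm high on an iron foot 205 mm from the wheel axis; where around the wheel it stands differs from run to run. The wheel passes freely under it.
- shade: Ribbed red glass shade, 90 mm wide and 100 mm tall, standing loose on the table near the stand. Leave alone.
- cap: Copper ceiling cap, a flat dome 90 mm across and 36 mm high, loose on the table at the crank end of the stand. Leave alone.
- loop: Brass suspension loop, a 44 mm foot with an upright ring, 68 mm tall, loose. Leave alone.
- lantern2: A second small brass lantern, 80 mm across and 162 mm tall, standing loose on the table. Leave alone.
- wrench: Steel wrench lying loose on the table, on the robot's side of the stand. Leave alone.
- belt (a point): Middle of the belt drive, 62 mm above the table. Ratio 1:1, same sense. The belt is slack and slips: it drags the wheel with about 0.08 N m per rad/s of difference between crank and wheel speed and does not lock their angles. The wheel follows with a time constant of about 1.1 s and, in steady running, turns some 0.6 rad/s slower than the crank (nominal; it may be 0.3 to 1.4 from run to run).
- drag: Drag brake: a felt-soled wooden block, 34 x 34 mm and 47 mm tall with its brass button, about 70 g (nominal), that lies loose in a steel fork on the crank's side and rubs on the wheel's face 87 mm from its axis. The fork's bracket, 122 mm high, stands on the bed 162 mm from the crank's axis. Leave it alone. Origin under the sole.
Mind the look-alikes: they are no part of the job. What is shaped like the part that bears pointer but green or pink is not meant.

How it is judged:
On the way:
1. the wheel turns anticlockwise at 10 to 14 turns a minute for 6 s on end (velocity of joint wheel between 1.047 and 1.466 rad/s), for 6 s.
At the end, for the whole second after the job is handed in: After the 6 s of steady running the wheel and crank are at rest (under 0.05 and 0.1 rad/s), the crank is let go, and the lug point is within 16 mm of the spot under the pointer tip (0.13 rad either way) (horizontal distance between lug and pointer below 0.016 m and velocity of joint wheel between -0.05 and 0.05 rad/s and velocity of joint crank between -0.1 and 0.1 rad/s); the robot touches nothing.
It fails at once if the wheel races above 20 turns a minute (velocity of joint wheel above 2.1 rad/s).
It fails at once if the robot touches the wheel, the lantern on it or the drag block (contact force between any of the fingers, the arm and faceplate above 1 N or contact force between any of the fingers, the arm and drag above 1 N).
It fails at once if other goods are knocked away or over (distance of any of shade, cap, loop, lantern2, wrench from where it was at the start of the episode above 0.025 m or angle between any of shade, lantern2's own z axis and vertical above 0.5 rad).
It also fails if it takes over 67 s, if anything falls off the work surface, if the arm or the gripper's body presses on something with over 40 N, if the wrist force passes 120 N, or if a joint passes its speed limit or range.

ROBOT

A 6-joint arm with a two-finger parallel gripper is mounted at the origin on the work surface. World frame = base frame: x ahead of the robot, y to its left, z up, the work surface at z = 0. Lengths are in m, angles in rad, forces in N, time in s.
With the tool pointing down it reaches from about 0.35 to 0.925 m from the base axis. Payload 6.4 kg.
Tool frame: the origin (TCP) lies on the centre line of the jaws, within the pads' length; the fingertips stand 19 mm ahead of it and the grasp point (between the pads) is the TCP; z points along the fingers, y is the line along which they close (so a half turn about z gives the same grasp; the last joint's range is limited). The gripper opens to 85 mm and grips with 20 to 120 N. Pads are 22 mm wide; open, the fingers measure 114 mm over their backs; the gripper's body (76 mm by 85 mm) begins 54 mm behind the grasp point. The pads swing forward as they close: fully open they stand 13 mm farther back than shut.
Start: joints at [1.14, 0.245, 1.558, -0, 1.339, -0.174], TCP at [0.165, 0.629, 0.219] pointing down, gripper open.
Joint ranges: [-3.13, 3.13], [-1.02, 2.26], [0.13, 2.54], [-0.95, 4.09], [0.21, 2.88], [-2.74, 2.74]. Speed limits (rad/s): [2.57, 2.57, 3.14, 3.14, 3.14, 3.14].

INTERFACE

Orientations are given as a 3x3 rotation matrix whose columns are the frame's x, y, z axes.
In Python, from rig import get_state, eyes, workorder, finder gives the robot as it stands. The module is installed in compiled form; this text tells all that it offers.
- The arm moves only by the shell command python3 -m creep 'ROWS' [OPENING] [FORCE]. ROWS is JSON, a list that holds one entry, the list of rows, each a list of 6 numbers: the shift along the tool's x, y, z in units of 0.06 m (1.0 is 0.06 m), then the turn, a rotation vector about the tool's x, y, z in units of 0.1 rad (1.0 is 0.1 rad). In form: [[[dx, dy, dz, ax, ay, az], ...]]. A call has 1 to 5 rows; each row shifts and turns the commanded pose from where the row before left it, along the tool's axes as they then stand; what a row does not reach is not made up. A row lasts 1/8 s, in which the tool goes at most 62.5 mm and 10.7 degrees, less where a joint would pass 70% of its speed; a pose out of reach is approached as far as the arm can. A call with a number of a shift or a turn outside -1 to 1 is refused whole. A call with a gripper value outside its range is refused whole. OPENING is the opening, from 0 (shut) to 1 (fully open), set as the call begins (- or left out, the last holds). The fingers move at their own pace and stop on an object; FORCE is the grip in N (left out, the last holds). Time passes only in rows, so rows that do not move let the fingers close. It gives the time, the measured TCP pose, the force, the opening and the grip force at its end, in the units of the state.
- get_state(): the state, without advancing time (a new reading comes with each control period).
- eyes.read_camera(name): name is "side" or "top"; returns a dict with "frame" (400x640x3 uint8, red, green, blue), "camera_matrix" (3x3 intrinsics, pixels), "R" (3x3) and "t" (3): a world point X has camera coordinates R X + t. Camera axes: x right, y down, z forward; pixel columns grow to the right and rows downward; lengths in m; the calibration is good to about 2 mm. A picture is of the moment at which its call begins. There is no depth.
- workorder.hand_in(): hands the job in; it is judged then, once.
Trained networks look in the newest picture that a camera, given by its name, has taken for a name from the list of things; names that differ only in an ending like _2 or _b are one class to them, and where a whole thing is asked for, a point or a joint stands for the part that bears it (a point fixed in the world has none). Each returns a list of dicts, best first, with "confidence" (0 to 1); they miss things now and then, are a little off and sometimes report something else, mostly with a low value. They report only what shows in the picture. A call takes as long as a camera call. They do not tell look-alikes from the thing itself.
- finder.trace(camera, query): "region" (400x640 bool, what is visible of it) and "bbox" ([left, top, right, bottom] in pixels, round what is visible of it).
The state is a dict: "t": time; "joint_positions": joint angles; "joint_vel": joint speeds; "joint_efforts": joint torques, N m; "ee_pos": TCP position; "orientation": TCP orientation; "wrist_force": force on the tool from outside, world axes, zero at the start; "moment": the same for the moment, N m; "opening": finger opening in m; "grasp_force": force on a finger pad.
Only numpy, scipy, OpenCV 4.12 (cv2) and the standard library are available. Lean on these libraries where they do the work, as an engineer would, in place of code of your own. Each camera call takes 0.05 s, during which the arm holds its last target. There are 200 camera calls.

## Working session

There is one attempt and no reset: what is moved stays moved. The work goes in short steps, Python scripts to look and compute and a shell command to move; the robot and the scene stay as the last step left them, time stands still between calls to the robot, and variables do not carry over. Pictures are saved under pics/ and viewed, at most 10 in all, crops included, and the job is handed in when it is done.

```bash
mkdir -p pics; cat > h.py <<'E'
import numpy as np, cv2
from rig import get_state, eyes, workorder, finder
def cam(n): return eyes.read_camera(n)
def proj(c,X):
    p=c["camera_matrix"]@(c["R"]@np.asarray(X,float)+c["t"]); return p[:2]/p[2]
def back(c,uv,z):
    d=c["R"].T@np.linalg.inv(c["camera_matrix"])@np.array([uv[0],uv[1],1.]); o=-c["R"].T@c["t"]
    return o+d*(z-o[2])/d[2]
def cen(r): 
    v,u=np.nonzero(r["region"]); return np.array([u.mean(),v.mean()])
E
python3 - <<'E'
from h import *
np.set_printoptions(precision=3,suppress=True)
for n in("top","side"):
    c=cam(n); cv2.imwrite(f"pics/{n}0.png",c["frame"][:,:,::-1])
    print(n,"campos",-c["R"].T@c["t"])
    for q in("knob","lug","pointer","faceplate","crank","drag","stand","shade","cap","loop","lantern2","wrench"):
        for r in finder.trace(n,q)[:3]:
            print(q,round(r["confidence"],2),r["bbox"],cen(r),r["region"].sum())
s=get_state(); print(s["t"],s["ee_pos"],s["orientation"],s["opening"])
E
```

```text
top campos [0.342 0.017 1.251]
knob 0.67 [364.0, 177.6, 376.1, 191.0] [366.917 183.823] 96
knob 0.2 [204.4, 127.3, 415.9, 226.1] [304.289 170.764] 15456
lug 0.83 [207.1, 122.7, 308.9, 227.6] [255.482 175.915] 8039
pointer 0.85 [140.0, 153.6, 178.5, 187.3] [159.507 166.627] 424
pointer 0.64 [172.4, 264.1, 202.6, 310.1] [188.21  278.989] 462
pointer 0.58 [272.8, 39.8, 294.1, 72.3] [279.797  56.704] 399
faceplate 0.92 [202.1, 122.7, 310.0, 227.1] [255.26  176.388] 7889
faceplate 0.44 [346.1, 75.6, 379.3, 110.3] [362.282  92.607] 735
faceplate 0.43 [204.1, 123.4, 413.4, 223.0] [304.191 170.761] 15320
crank 0.89 [348.0, 139.3, 393.4, 195.5] [370.548 162.043] 1703
crank 0.24 [364.0, 179.8, 373.6, 189.7] [366.911 184.   ] 90
drag 0.63 [279.5, 161.2, 294.7, 179.1] [286.97  169.594] 197
drag 0.27 [207.7, 122.7, 307.3, 228.6] [255.095 176.132] 7981
stand 0.62 [205.6, 123.4, 415.8, 227.2] [304.455 170.746] 15460
shade 0.75 [347.3, 79.5, 380.2, 109.9] [362.442  92.383] 711
cap 0.6 [417.5, 180.3, 448.9, 211.6] [432.312 196.296] 689
loop 0.64 [307.1, 97.9, 325.1, 115.3] [315.778 103.936] 203
loop 
[... 827 characters left out ...]
.1] [375.235 213.845] 920
drag 0.6 [325.0, 166.7, 337.6, 177.2] [332.141 171.328] 64
stand 0.63 [280.6, 131.3, 424.2, 260.5] [345.312 198.531] 7712
shade 0.93 [402.8, 180.7, 430.1, 212.5] [418.821 196.428] 558
cap 0.82 [373.4, 262.0, 404.0, 287.0] [389.271 273.861] 510
loop 0.55 [383.6, 175.5, 395.0, 190.1] [389.081 183.675] 123
loop 0.48 [354.2, 201.6, 396.7, 227.4] [375.056 214.173] 912
lantern2 0.41 [353.4, 202.6, 362.3, 215.1] [358.588 210.481] 131
wrench 0.77 [319.0, 226.3, 356.5, 260.4] [336.943 243.826] 299
wrench 0.15 [283.0, 137.6, 424.9, 258.4] [345.153 198.596] 7420
1.3 [0.165 0.629 0.219] [[-0.967  0.254 -0.   ]
 [ 0.254  0.967 -0.   ]
 [ 0.    -0.    -1.   ]] 0.08529244661305553
```

```bash
python3 - <<'E'
import cv2
a=cv2.imread("pics/top0.png")[30:320,130:470]; cv2.imwrite("pics/top0c.png",cv2.resize(a,None,fx=2.05,fy=2.05,interpolation=3))
a=cv2.imread("pics/side0.png")[100:290,200:440]; cv2.imwrite("pics/side0c.png",cv2.resize(a,None,fx=3,fy=3,interpolation=3))
E
```

```text
(no output)
```

View pics/top0c.png

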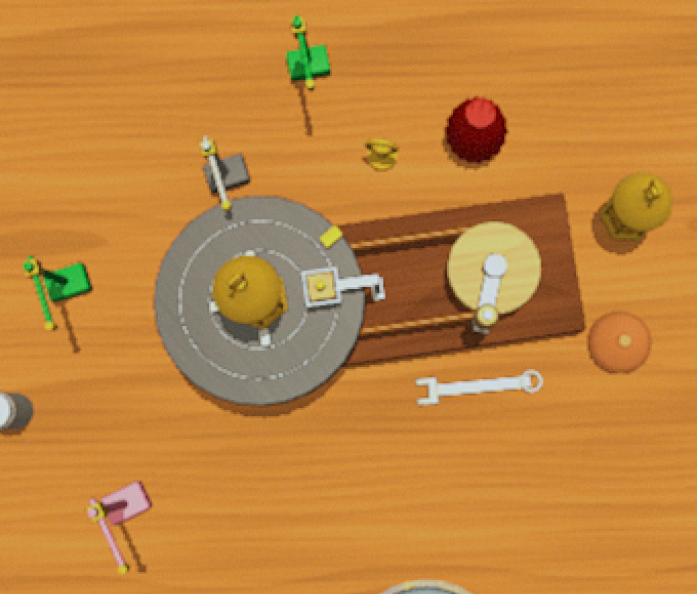

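View pics/side0c.png

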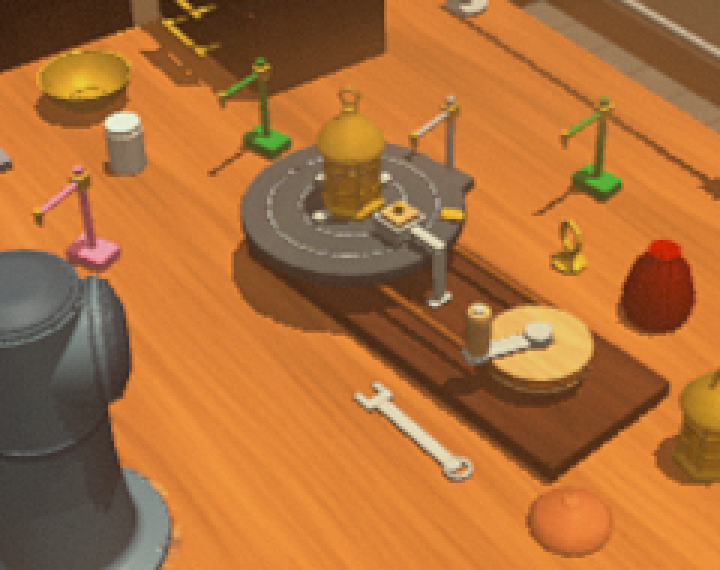

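The top crop shows the steel-grey gauge with its tip at about px (240,130), the lug at (291,145), the handle top at (367,184) and the hub at (371,159). The side view agrees.

Possible mix-ups:
- **Gauges:** grey at (237,112) is mine. The green ones at (280,57) and (154,170) and the pink one at (188,279) are decoys.
- **Brass look-alikes:** the lug at (291,145) against the drag button at (287,170) and the loop at (316,104).
- **Handle:** (367,184) against the hub at (371,159).

I choose the grey gauge, the lug at the rim, and the handle at the arm's end.

```bash
cat >> h.py <<'E'
def lugpix(c,W,z=0.102,r=0.125):
    """yellow blob in ring around wheel axis; returns angle, radius"""
    f=cv2.cvtColor(c["frame"],cv2.COLOR_RGB2HSV).astype(int)
    v,u=np.mgrid[0:400,0:640]
    P=np.stack([u.ravel(),v.ravel(),np.ones(u.size)]); K=np.linalg.inv(c["camera_matrix"])
    d=c["R"].T@K@P; o=-c["R"].T@c["t"]; X=o[:,None]+d*(z-o[2])/d[2]
    R=np.hypot(X[0]-W[0],X[1]-W[1]).reshape(400,640)
    m=(abs(R-r)<0.019)&(f[...,0]>22)&(f[...,0]<34)&(f[...,1]>150)&(f[...,2]>110)
    n,l,s,ce=cv2.connectedComponentsWithStats(m.astype(np.uint8))
    out=[]
    for i in sorted(range(1,n),key=lambda i:-s[i,4])[:3]:
        p=back(c,ce[i],z); out.append((int(s[i,4]),ce[i].round(1),p[:2],np.arctan2(p[1]-W[1],p[0]-W[0]),np.hypot(*(p[:2]-W[:2]))))
    return out
E
python3 - <<'E'
from h import *
np.set_printoptions(precision=4,suppress=True)
from scipy.optimize import least_squares
c=cam("top"); s=get_state()
W0=None
for q in ("faceplate",):
    r=finder.trace("top",q)[0]["region"].astype(np.uint8)
    k=max(cv2.findContours(r,0,1)[0],key=len); h=cv2.convexHull(k)[:,0]
    P=np.array([back(c,p,0.094)[:2] for p in h.astype(float)])
    f=least_squares(lambda p:np.hypot(*(P-p[:2]).T)-0.142,[.4,.17],loss="soft_l1",f_scale=.002); W0=f.x; print("wheel",W0,abs(f.fun).mean())
print("lug",lugpix(c,W0)); 
cr=(back(c,(371,159.3),0.09)); print("hub",cr)
kn=back(c,(367.6,184.1),0.143); print("knob top",kn, np.hypot(*(kn-cr)[:2]))
pt=back(c,(240.2,130),0.106); print("ptr",pt,np.hypot(*(pt[:2]-W0)),np.arctan2(*(pt[:2]-W0)[::-1]))
print("W-crank",np.hypot(*(W0-cr[:2])))
f=c["frame"][:,:,::-1]
a=cv2.resize(f[100:200,215:315],(500,500),interpolation=2); b=cv2.resize(f[135:205,340:400],(300,350),interpolation=2)
o=np.zeros((500,800,3),np.uint8); o[:,:500]=a;o[:350,500:]=b; cv2.imwrite("pics/crop1.png",o)
E
```

```text
wheel [0.5079 0.2092] 0.001201456162759027
lug [(66, array([291.2, 145. ]), array([0.5873, 0.1116]), np.float64(-0.8875888410132085), np.float64(0.12579803849017165)), (11, array([239.8, 130.1]), array([0.6331, 0.2516]), np.float64(0.3266274147494703), np.float64(0.1322064697205661))]
hub [ 0.543  -0.1061  0.09  ]
knob top [ 0.4687 -0.0892  0.143 ] 0.07629217457962284
ptr [0.6323 0.2497 0.106 ] 0.13086418935162364 0.3150689439415239
W-crank 0.3172806208457263
```

View pics/crop1.png

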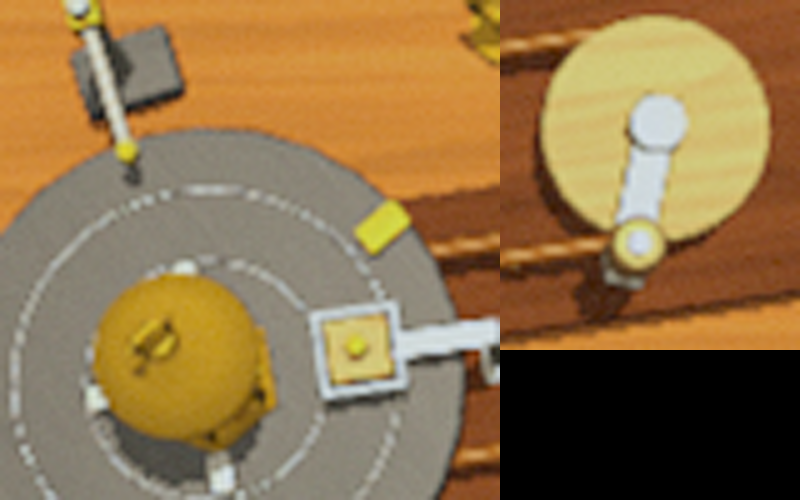

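The crop confirms it: brass tip at crop (126,150) on the grey gauge, lug bar at (383,226) on the rim, handle top at (638,243) and hub at (658,122). Next I lift clear of the lantern and travel to above the handle.

```bash
python3 -m creep '[[[0,0,-0.9,0,0,0],[0,0,-0.9,0,0,0],[-0.567,-0.734,0,0,0,0],[-0.567,-0.734,0,0,0,0],[-0.567,-0.734,0,0,0,0]]]' 0.75
python3 -m creep '[[[-0.567,-0.734,0,0,0,0],[-0.567,-0.734,0,0,0,0],[-0.567,-0.734,0,0,0,0],[-0.567,-0.734,0,0,0,0],[-0.567,-0.734,0,0,0,0]]]'
python3 -m creep '[[[-0.567,-0.734,0,0,0,0],[-0.567,-0.734,0,0,0,0],[-0.567,-0.734,0,0,0,0],[-0.567,-0.734,0,0,0,0],[-0.567,-0.734,0,0,0,0]]]'
```

```text
t: 2.02
ee_pos: [0.2306, 0.4735, 0.3277]
orientation: [[-0.967, 0.253, 0.001], [0.253, 0.967, 0.0], [-0.0, 0.0, -1.0]]
wrist_force: [0.2, 0.1, 0.1]
opening: 0.0642
grasp_force: 0.0
t: 2.65
ee_pos: [0.3392, 0.2172, 0.3278]
orientation: [[-0.967, 0.254, 0.001], [0.254, 0.967, 0.0], [-0.001, 0.001, -1.0]]
wrist_force: [1.3, 0.4, -0.3]
opening: 0.064
grasp_force: 0.0
t: 3.28
ee_pos: [0.4479, -0.0393, 0.3279]
orientation: [[-0.967, 0.254, 0.001], [0.254, 0.967, -0.0], [-0.001, 0.0, -1.0]]
wrist_force: [0.5, 0.8, -0.0]
opening: 0.0641
grasp_force: 0.0
```

```bash
python3 -m creep '[[[-0.55,-0.715,0,0,0,0],[0,0,0.88,0,0,0],[0,0,0.88,0,0,0],[0,0,0.88,0,0,0],[0,0,0.9,0,0,0]]]'
python3 -m creep '[[[0,0,0,0,0,0],[0,0,0,0,0,0],[0,0,0,0,0,0]]]' 0 30
python3 - <<'E'
from h import *
np.set_printoptions(precision=4,suppress=True)
c=cam("top"); s=get_state(); print(s["t"],s["opening"],s["grasp_force"],s["joint_positions"])
print(lugpix(c,[.5079,.2092]))
a=c["frame"][100:230,210:410,::-1]; cv2.imwrite("pics/g1.png",cv2.resize(a,None,fx=4,fy=4,interpolation=2))
E
```

```text
t: 3.9
ee_pos: [0.4686, -0.0874, 0.1139]
orientation: [[-0.967, 0.254, 0.001], [0.254, 0.967, -0.001], [-0.001, -0.0, -1.0]]
wrist_force: [-0.1, -0.1, -0.2]
opening: 0.0639
grasp_force: 0.0
t: 4.28
ee_pos: [0.4696, -0.0878, 0.1172]
orientation: [[-0.967, 0.254, 0.003], [0.254, 0.967, -0.001], [-0.003, -0.001, -1.0]]
wrist_force: [-0.8, -0.1, -1.7]
opening: 0.0287
grasp_force: 30.4
4.325 0.028535279538952837 30.498758051544428 [-0.4226 -0.0435  2.07   -0.0002  1.1118 -1.7367]
[(65, array([291.2, 145. ]), array([0.5872, 0.1116]), np.float64(-0.8885648480107454), np.float64(0.125778074187963)), (11, array([239.8, 130.1]), array([0.6331, 0.2516]), np.float64(0.32646461721190734), np.float64(0.1322205583871134))]
```

View pics/g1.png

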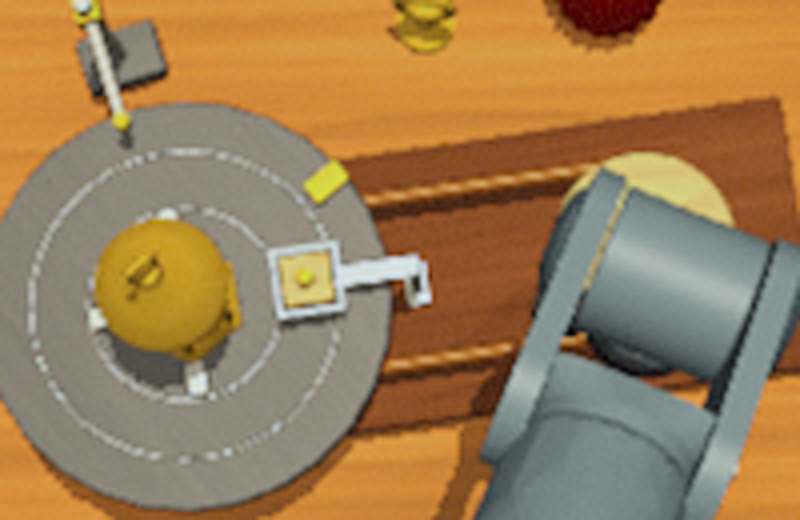

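The handle is gripped at 28.5 mm opening, and the wheel, lug (crop 326,181) and pointer (122,121) all stay in view. Next I plan the circle rows.

```bash
cat > plan.py <<'E'
import sys,json,numpy as np
# usage: plan.py cx cy px py  step step ...   (step = rad or "nxstep")
a=sys.argv[1:]; C=np.array([float(a[0]),float(a[1])]); P=np.array([float(a[2]),float(a[3])]); r=.075
st=[]
for s in a[4:]:
    n,v=s.split("x") if "x" in s else (1,s); st+=[float(v)]*int(n)
T=np.array([[-.967,.254],[.254,.967]]); th=np.arctan2(*(P-C)[::-1]); rows=[]
print("theta0",round(th,3),"r",round(np.hypot(*(P-C)),4))
for s in st:
    th+=s; d=np.round(T@(C+r*np.array([np.cos(th),np.sin(th)])-P)/.06,2); P=P+T.T@d*.06; rows.append([*d.tolist(),0,0,0,0])
for i in range(0,len(rows),5): print(json.dumps([rows[i:i+5]],separators=(",",":")))
print("end",P.round(4),"th",round(th,3))
E
python3 plan.py .543 -.1061 .4696 -.0878 .1 .18 13x.235
```

```text
theta0 2.897 r 0.0756
[[[-0.02,-0.12,0,0,0,0],[-0.04,-0.22,0,0,0,0],[-0.12,-0.27,0,0,0,0],[-0.18,-0.24,0,0,0,0],[-0.22,-0.18,0,0,0,0]]]
[[[-0.27,-0.13,0,0,0,0],[-0.28,-0.07,0,0,0,0],[-0.3,0.01,0,0,0,0],[-0.28,0.07,0,0,0,0],[-0.26,0.14,0,0,0,0]]]
[[[-0.22,0.19,0,0,0,0],[-0.17,0.24,0,0,0,0],[-0.11,0.27,0,0,0,0],[-0.04,0.29,0,0,0,0],[0.03,0.29,0,0,0,0]]]
end [ 0.6176 -0.1099] th 6.232
```

```bash
f() { grep -E "^(t|ee_pos|wrist|opening|grasp)" | tr '\n' ' '; echo; }
python3 -m creep '[[[-0.02,-0.12,0,0,0,0],[-0.04,-0.22,0,0,0,0],[-0.12,-0.27,0,0,0,0],[-0.18,-0.24,0,0,0,0],[-0.22,-0.18,0,0,0,0]]]' | f
python3 -m creep '[[[-0.27,-0.13,0,0,0,0],[-0.28,-0.07,0,0,0,0],[-0.3,0.01,0,0,0,0],[-0.28,0.07,0,0,0,0],[-0.26,0.14,0,0,0,0]]]' | f
python3 - <<'E'
from h import *
np.set_printoptions(precision=4,suppress=True)
c=cam("top"); s=get_state(); print(s["t"],s["opening"],s["grasp_force"],s["joint_positions"],s["ee_pos"])
print(lugpix(c,[.5079,.2092]))
E
```

```text
t: 4.95 ee_pos: [0.4866, -0.1582, 0.1171] wrist_force: [-3.0, -1.3, 4.0] opening: 0.0283 grasp_force: 30.8 
t: 5.58 ee_pos: [0.569, -0.1776, 0.1171] wrist_force: [-1.8, 1.0, 3.6] opening: 0.0289 grasp_force: 30.8 
5.625 0.028693131954421067 30.65160890109837 [-0.4904  0.2326  1.7714  0.0011  1.1322 -1.8047] [ 0.5707 -0.1767  0.1172]
[(66, array([263.4, 129.7]), array([0.6322, 0.1868]), np.float64(-0.17809783263115864), np.float64(0.1262761636343534)), (11, array([239.8, 130.1]), array([0.6331, 0.2516]), np.float64(0.32646461721190734), np.float64(0.1322205583871134))]
```

```bash
f() { grep -E "^(t|ee_pos|wrist|opening|grasp)" | tr '\n' ' '; echo; }
cat > look.py <<'E'
from h import *
np.set_printoptions(precision=4,suppress=True)
t=get_state()["t"]; c=cam("top"); s=get_state(); L=lugpix(c,[.5079,.2092])
open("log.txt","a").write(f"{t} {L[0][3] if L else 'nan'}\n"); print(round(t,3),s["ee_pos"],[(n,round(float(a),3),round(float(r),4)) for n,_,_,a,r in L])
E
python3 -m creep '[[[-0.22,0.19,0,0,0,0],[-0.17,0.24,0,0,0,0],[-0.11,0.27,0,0,0,0],[-0.04,0.29,0,0,0,0],[0.03,0.29,0,0,0,0]]]' | f
python3 look.py; python3 plan.py .543 -.1061 .6176 -.1099 27x.235
```

```text
t: 6.25 ee_pos: [0.6172, -0.1092, 0.1169] wrist_force: [-6.2, -1.0, 8.9] opening: 0.0284 grasp_force: 31.3 
6.25 [ 0.6171 -0.1069  0.117 ] [(62, 0.49, 0.1266), (11, 0.326, 0.1322)]
theta0 -0.051 r 0.0747
[[[0.09,0.28,0,0,0,0],[0.15,0.25,0,0,0,0],[0.21,0.2,0,0,0,0],[0.25,0.15,0,0,0,0],[0.28,0.09,0,0,0,0]]]
[[[0.3,0.02,0,0,0,0],[0.28,-0.04,0,0,0,0],[0.27,-0.12,0,0,0,0],[0.24,-0.17,0,0,0,0],[0.19,-0.22,0,0,0,0]]]
[[[0.13,-0.27,0,0,0,0],[0.07,-0.28,0,0,0,0],[0.0,-0.29,0,0,0,0],[-0.07,-0.29,0,0,0,0],[-0.13,-0.26,0,0,0,0]]]
[[[-0.19,-0.22,0,0,0,0],[-0.24,-0.17,0,0,0,0],[-0.27,-0.12,0,0,0,0],[-0.29,-0.04,0,0,0,0],[-0.29,0.02,0,0,0,0]]]
[[[-0.28,0.09,0,0,0,0],[-0.25,0.15,0,0,0,0],[-0.21,0.21,0,0,0,0],[-0.15,0.25,0,0,0,0],[-0.1,0.27,0,0,0,0]]]
[[[-0.02,0.3,0,0,0,0],[0.04,0.29,0,0,0,0]]]
end [ 0.6182 -0.1051] th 6.294
```

```bash
f() { grep -E "^(t|ee_pos|wrist|opening|grasp)" | tr '\n' ' '; echo; }
python3 -m creep '[[[0.09,0.28,0,0,0,0],[0.15,0.25,0,0,0,0],[0.21,0.2,0,0,0,0],[0.25,0.15,0,0,0,0],[0.28,0.09,0,0,0,0]]]' | f
python3 -m creep '[[[0.3,0.02,0,0,0,0],[0.28,-0.04,0,0,0,0],[0.27,-0.12,0,0,0,0],[0.24,-0.17,0,0,0,0],[0.19,-0.22,0,0,0,0]]]' | f
python3 look.py
cat > fit.py <<'E'
import numpy as np
from scipy.optimize import least_squares
# (t_start, omega) crank profile
def sim(p,prof,tt,w0=0.,dt=.0025):
    tau,off=p; th=0;w=w0;t=prof[0][0];out=[];j=0
    tt=list(tt)
    while len(out)<len(tt):
        if t>=tt[len(out)]-1e-9: out.append((th,w)); continue
        while j+1<len(prof) and prof[j+1][0]<=t+1e-9: j+=1
        a=(prof[j][1]-w); 
        acc=(a-off*np.sign(w if abs(w)>1e-3 else a))/tau if abs(w)>1e-3 or abs(a)>off else 0.
        wn=w+acc*dt
        if w*wn<0: wn=0
        w=wn; th+=w*dt; t+=dt
    return np.array(out)
E
python3 - <<'E'
from fit import *
prof=[(4.325,.8),(4.45,1.44),(4.575,1.88),(5.575,0),(5.625,1.88),(6.25,0),(6.30,1.88)]
d=np.array([l.split() for l in open("log.txt")],float); tt=[5.575]+list(d[:,0])
ob=np.unwrap([-.888,-.178]+list(d[:,1]))[1:]+.888
g=least_squares(lambda p:sim(p,prof,tt)[:,0]-ob,[1.,.5]); print(g.x,g.fun,sim(g.x,prof,tt),ob)
E
```

```text
t: 6.92 ee_pos: [0.575, -0.0397, 0.1169] wrist_force: [-2.7, -9.3, 6.7] opening: 0.0285 grasp_force: 31.2 
t: 7.55 ee_pos: [0.4935, -0.05, 0.117] wrist_force: [3.1, -2.8, 5.8] opening: 0.0285 grasp_force: 30.9 
7.55 [ 0.4923 -0.0511  0.1169] [(66, 1.877, 0.1292), (11, 0.326, 0.1322)]
[0.56835749 0.70354254] [ 0.00339396 -0.00369146  0.00095956] [[0.71339396 1.0023334 ]
 [1.37476247 1.07079637]
 [2.76631472 1.14827603]] [0.71       1.37845392 2.76535516]
```

```bash
python3 plan.py .543 -.1061 .4931 -.0501 25x.2513
```

```text
theta0 2.299 r 0.075
[[[0.14,-0.28,0,0,0,0],[0.06,-0.31,0,0,0,0],[-0.01,-0.31,0,0,0,0],[-0.09,-0.3,0,0,0,0],[-0.16,-0.27,0,0,0,0]]]
[[[-0.23,-0.22,0,0,0,0],[-0.27,-0.15,0,0,0,0],[-0.3,-0.09,0,0,0,0],[-0.31,-0.0,0,0,0,0],[-0.31,0.07,0,0,0,0]]]
[[[-0.28,0.14,0,0,0,0],[-0.23,0.21,0,0,0,0],[-0.17,0.26,0,0,0,0],[-0.1,0.3,0,0,0,0],[-0.03,0.31,0,0,0,0]]]
[[[0.05,0.31,0,0,0,0],[0.13,0.29,0,0,0,0],[0.19,0.24,0,0,0,0],[0.25,0.19,0,0,0,0],[0.29,0.12,0,0,0,0]]]
[[[0.31,0.05,0,0,0,0],[0.31,-0.03,0,0,0,0],[0.3,-0.11,0,0,0,0],[0.25,-0.18,0,0,0,0],[0.21,-0.24,0,0,0,0]]]
end [ 0.4931 -0.0501] th 8.581
```

```bash
f() { grep -E "^(t|ee_pos|wrist|opening|grasp)" | tr '\n' ' '; echo; }
python3 -m creep '[[[0.14,-0.28,0,0,0,0],[0.06,-0.31,0,0,0,0],[-0.01,-0.31,0,0,0,0],[-0.09,-0.3,0,0,0,0],[-0.16,-0.27,0,0,0,0]]]' | f
python3 -m creep '[[[-0.23,-0.22,0,0,0,0],[-0.27,-0.15,0,0,0,0],[-0.3,-0.09,0,0,0,0],[-0.31,0,0,0,0,0],[-0.31,0.07,0,0,0,0]]]' | f
python3 look.py
python3 -m creep '[[[-0.28,0.14,0,0,0,0],[-0.23,0.21,0,0,0,0],[-0.17,0.26,0,0,0,0],[-0.1,0.3,0,0,0,0],[-0.03,0.31,0,0,0,0]]]' | f
python3 -m creep '[[[0.05,0.31,0,0,0,0],[0.13,0.29,0,0,0,0],[0.19,0.24,0,0,0,0],[0.25,0.19,0,0,0,0],[0.29,0.12,0,0,0,0]]]' | f
python3 -m creep '[[[0.31,0.05,0,0,0,0],[0.31,-0.03,0,0,0,0],[0.3,-0.11,0,0,0,0],[0.25,-0.18,0,0,0,0],[0.21,-0.24,0,0,0,0]]]' | f
python3 look.py
```

```text
t: 8.22 ee_pos: [0.4728, -0.1367, 0.1169] wrist_force: [-3.1, -0.3, 11.4] opening: 0.0288 grasp_force: 31.4 
t: 8.85 ee_pos: [0.5511, -0.182, 0.117] wrist_force: [-1.4, -1.2, 8.3] opening: 0.0285 grasp_force: 31.2 
8.85 [ 0.5531 -0.1815  0.1171] [(66, -2.847, 0.1293), (11, 0.326, 0.1322)]
t: 9.52 ee_pos: [0.6159, -0.1214, 0.1169] wrist_force: [-6.1, -0.3, 9.7] opening: 0.0284 grasp_force: 31.4 
t: 10.15 ee_pos: [0.5799, -0.0422, 0.1169] wrist_force: [-5.2, -10.0, 9.2] opening: 0.0284 grasp_force: 31.4 
t: 10.78 ee_pos: [0.4932, -0.0501, 0.117] wrist_force: [4.2, -2.6, 5.5] opening: 0.0285 grasp_force: 30.9 
10.775 [ 0.492  -0.0513  0.1169] [(65, -0.327, 0.126), (11, 0.326, 0.1322)]
```

```bash
f() { grep -E "^(t|wrist|opening)" | tr '\n' ' '; echo; }
python3 -m creep '[[[0.14,-0.28,0,0,0,0],[0.06,-0.31,0,0,0,0],[-0.01,-0.31,0,0,0,0],[-0.09,-0.3,0,0,0,0],[-0.16,-0.27,0,0,0,0]]]' | f
python3 -m creep '[[[-0.23,-0.22,0,0,0,0],[-0.27,-0.15,0,0,0,0],[-0.3,-0.09,0,0,0,0],[-0.31,0,0,0,0,0],[-0.31,0.07,0,0,0,0]]]' | f
python3 -m creep '[[[-0.28,0.14,0,0,0,0],[-0.23,0.21,0,0,0,0],[-0.17,0.26,0,0,0,0],[-0.1,0.3,0,0,0,0],[-0.03,0.31,0,0,0,0]]]' | f
python3 -m creep '[[[0.05,0.31,0,0,0,0],[0.13,0.29,0,0,0,0],[0.19,0.24,0,0,0,0],[0.25,0.19,0,0,0,0],[0.29,0.12,0,0,0,0]]]' | f
python3 -m creep '[[[0.31,0.05,0,0,0,0],[0.31,-0.03,0,0,0,0],[0.3,-0.11,0,0,0,0],[0.25,-0.18,0,0,0,0],[0.21,-0.24,0,0,0,0]]]' | f
python3 look.py
python3 - <<'E'
from fit import *
C=50.27/25
prof=[(4.325,.8),(4.45,1.44),(4.575,1.88),(5.575,0),(5.625,1.88),(6.25,0),(6.30,1.88),(7.55,0),(7.6,C),(8.85,0),(8.9,C),(10.775,0),(10.825,C)]
d=np.array([l.split() for l in open("log.txt")],float); tt=[5.575]+list(d[:,0])
ob=np.array([-.888,-.178]+list(d[:,1]))
for i in range(1,len(ob)):
    while ob[i]<ob[i-1]: ob[i]+=2*np.pi
ob=ob[1:]+.888
g=least_squares(lambda p:sim(p,prof,tt)[:,0]-ob,[.6,.7]); print(g.x,g.fun.round(3),sim(g.x,prof,tt)[:,1],np.diff(ob)/np.diff(tt))
E
```

```text
t: 11.45 wrist_force: [-3.1, -0.4, 11.0] opening: 0.0286 
t: 12.08 wrist_force: [-1.2, -1.7, 8.0] opening: 0.0282 
t: 12.7 wrist_force: [-5.6, 0.3, 10.6] opening: 0.0284 
t: 13.32 wrist_force: [-4.2, -9.3, 9.6] opening: 0.0283 
t: 13.95 wrist_force: [4.0, -2.5, 5.1] opening: 0.0286 
13.95 [ 0.492  -0.0514  0.1169] [(65, -2.388, 0.1281), (11, 0.326, 0.1322)]
[0.67673918 0.65316132] [-0.029 -0.031  0.014  0.035  0.004 -0.015] [0.98261638 1.08375501 1.18487662 1.30987862 1.34593735 1.3561276 ] [0.99030211 1.06684711 1.19939522 1.30878915 1.33001625]
```

```bash
python3 plan.py .543 -.1061 .4931 -.0501 26x.24166
```

```text
theta0 2.299 r 0.075
[[[0.14,-0.27,0,0,0,0],[0.06,-0.29,0,0,0,0],[-0.0,-0.3,0,0,0,0],[-0.08,-0.3,0,0,0,0],[-0.15,-0.26,0,0,0,0]]]
[[[-0.2,-0.22,0,0,0,0],[-0.25,-0.17,0,0,0,0],[-0.28,-0.1,0,0,0,0],[-0.3,-0.03,0,0,0,0],[-0.3,0.04,0,0,0,0]]]
[[[-0.28,0.11,0,0,0,0],[-0.25,0.18,0,0,0,0],[-0.19,0.23,0,0,0,0],[-0.14,0.27,0,0,0,0],[-0.07,0.29,0,0,0,0]]]
[[[0.01,0.3,0,0,0,0],[0.08,0.29,0,0,0,0],[0.14,0.27,0,0,0,0],[0.21,0.22,0,0,0,0],[0.25,0.17,0,0,0,0]]]
[[[0.28,0.1,0,0,0,0],[0.3,0.03,0,0,0,0],[0.3,-0.04,0,0,0,0],[0.28,-0.12,0,0,0,0],[0.24,-0.17,0,0,0,0]]]
[[[0.2,-0.23,0,0,0,0]]]
end [ 0.4931 -0.0501] th 8.582
```

```bash
f() { grep -E "^(t|wrist)" | tr '\n' ' '; echo; }
python3 -m creep '[[[0.14,-0.27,0,0,0,0],[0.06,-0.29,0,0,0,0],[0,-0.3,0,0,0,0],[-0.08,-0.3,0,0,0,0],[-0.15,-0.26,0,0,0,0]]]' | f
python3 -m creep '[[[-0.2,-0.22,0,0,0,0],[-0.25,-0.17,0,0,0,0],[-0.28,-0.1,0,0,0,0],[-0.3,-0.03,0,0,0,0],[-0.3,0.04,0,0,0,0]]]' | f
python3 -m creep '[[[-0.28,0.11,0,0,0,0],[-0.25,0.18,0,0,0,0],[-0.19,0.23,0,0,0,0],[-0.14,0.27,0,0,0,0],[-0.07,0.29,0,0,0,0]]]' | f
python3 -m creep '[[[0.01,0.3,0,0,0,0],[0.08,0.29,0,0,0,0],[0.14,0.27,0,0,0,0],[0.21,0.22,0,0,0,0],[0.25,0.17,0,0,0,0]]]' | f
python3 -m creep '[[[0.28,0.1,0,0,0,0],[0.3,0.03,0,0,0,0],[0.3,-0.04,0,0,0,0],[0.28,-0.12,0,0,0,0],[0.24,-0.17,0,0,0,0]]]' | f
python3 -m creep '[[[0.2,-0.23,0,0,0,0]]]' | f
python3 look.py
python3 -m creep '[[[0.14,-0.27,0,0,0,0],[0.06,-0.29,0,0,0,0],[0,-0.3,0,0,0,0],[-0.08,-0.3,0,0,0,0],[-0.15,-0.26,0,0,0,0]]]' | f
python3 -m creep '[[[-0.2,-0.22,0,0,0,0],[-0.25,-0.17,0,0,0,0],[-0.28,-0.1,0,0,0,0],[-0.3,-0.03,0,0,0,0],[-0.3,0.04,0,0,0,0]]]' | f
python3 -m creep '[[[-0.28,0.11,0,0,0,0],[-0.25,0.18,0,0,0,0],[-0.19,0.23,0,0,0,0],[-0.14,0.27,0,0,0,0],[-0.07,0.29,0,0,0,0]]]' | f
python3 -m creep '[[[0.01,0.3,0,0,0,0],[0.08,0.29,0,0,0,0],[0.14,0.27,0,0,0,0],[0.21,0.22,0,0,0,0],[0.25,0.17,0,0,0,0]]]' | f
python3 -m creep '[[[0.28,0.1,0,0,0,0],[0.3,0.03,0,0,0,0],[0.3,-0.04,0,0,0,0],[0.28,-0.12,0,0,0,0],[0.24,-0.17,0,0,0,0]]]' | f
python3 -m creep '[[[0.2,-0.23,0,0,0,0]]]' | f
python3 look.py
```

```text
t: 14.62 wrist_force: [-5.2, -0.3, 12.9] 
t: 15.25 wrist_force: [-0.8, -2.0, 8.4] 
t: 15.88 wrist_force: [-6.0, 1.2, 10.9] 
t: 16.5 wrist_force: [-6.0, -9.7, 11.2] 
t: 17.12 wrist_force: [3.7, -5.2, 5.0] 
t: 17.25 wrist_force: [4.6, -2.5, 5.2] 
17.25 [ 0.4921 -0.0513  0.1169] [(65, 1.88, 0.1294), (11, 0.326, 0.1322)]
t: 17.92 wrist_force: [-5.5, -0.7, 12.8] 
t: 18.55 wrist_force: [-0.9, -2.9, 7.7] 
t: 19.18 wrist_force: [-5.6, 0.6, 10.8] 
t: 19.8 wrist_force: [-6.2, -9.3, 10.4] 
t: 20.42 wrist_force: [3.9, -5.2, 6.3] 
t: 20.55 wrist_force: [3.5, -2.5, 5.8] 
20.55 [ 0.4921 -0.0513  0.117 ] [(63, -0.214, 0.126), (11, 0.326, 0.1322)]
```

```bash
python3 - <<'E'
from fit import *
p=[.677,.653]
for p in ([.677,.653],[.6,.67]):
  for s in (0,.05,.1,.15,.2):
    # last 0.05 s stall done within prof: start at 20.55 with w=1.28
    o=sim(p,[(20.55,0),(20.60,8*s),(20.725,0)],[22.5],w0=1.28)
    print(p,s,(-.214+o[0,0]).round(3))
E
python3 plan.py .543 -.1061 .4931 -.0501 .06; python3 plan.py .543 -.1061 .4931 -.0501 .1
```

```text
[0.677, 0.653] 0 0.171
[0.677, 0.653] 0.05 0.202
[0.677, 0.653] 0.1 0.232
[0.677, 0.653] 0.15 0.264
[0.677, 0.653] 0.2 0.298
[0.6, 0.67] 0 0.122
[0.6, 0.67] 0.05 0.152
[0.6, 0.67] 0.1 0.183
[0.6, 0.67] 0.15 0.214
[0.6, 0.67] 0.2 0.247
theta0 2.299 r 0.075
[[[0.04,-0.06,0,0,0,0]]]
end [ 0.4899 -0.053 ] th 2.359
theta0 2.299 r 0.075
[[[0.06,-0.11,0,0,0,0]]]
end [ 0.4879 -0.0556] th 2.399
```

```bash
f() { grep -E "^(t|ee_pos|wrist)" | tr '\n' ' '; echo; }
python3 -m creep '[[[0.13,-0.24,0,0,0,0],[0,0,0,0,0,0],[0,0,0,0,0,0],[0,0,0,0,0,0],[0,0,0,0,0,0]]]' | f
python3 -m creep '[[[0,0,0,0,0,0],[0,0,0,0,0,0],[0,0,0,0,0,0],[0,0,0,0,0,0],[0,0,0,0,0,0]]]' | f
python3 look.py
python3 - <<'E'
from h import *
o=np.zeros((400,800,3),np.uint8)
for i,(n,v,u) in enumerate((("top",100,210),("side",110,300))):
    c=cam(n); o[:,400*i:400*i+400]=cv2.resize(c["frame"][v:v+66,u:u+66,::-1],(400,400),interpolation=2)
    print(n,proj(c,[.6285,.2467,.106]),proj(c,[.6285,.2467,.102]))
cv2.imwrite("pics/stop1.png",o)
E
```

```text
t: 21.22 ee_pos: [0.4822, -0.062, 0.117] wrist_force: [0.3, -1.2, 9.0] 
t: 21.85 ee_pos: [0.4822, -0.0619, 0.117] wrist_force: [1.1, -1.2, 8.3] 
21.85 [ 0.4823 -0.0619  0.117 ] [(73, 0.423, 0.1266)]
top [241.32889648 131.34774402] [241.62627238 131.69761791]
side [337.16506469 149.01221206] [337.16738787 149.85759244]
```

View pics/stop1.png

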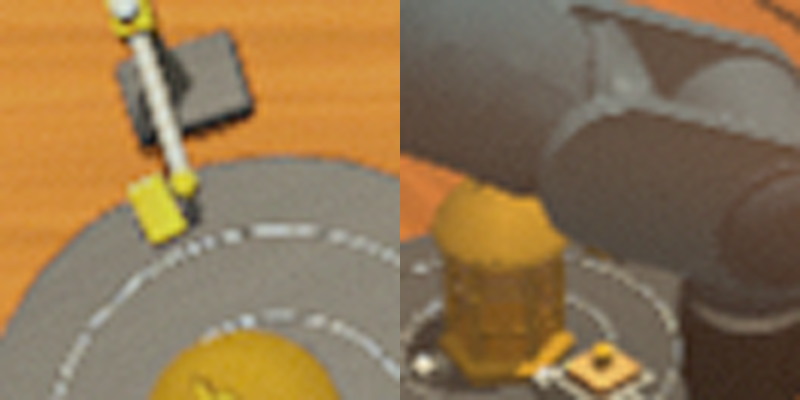

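The picture shows the lug's centre at px (235.6,134), about 14 mm anticlockwise past the pointer tip, whose spot on the wheel is around (241.5,131.5). The arm hides it from the side camera. I'll jog back about 0.12 rad.

```bash
python3 - <<'E'
from fit import *
from h import back
for p in ([.677,.653],[.75,.6]):
  for s in (.18,.2,.22,.25,.28):
    o=sim(p,[(0,-8*s),(.25,0)],[1.5]); print(p,s,o[0].round(3))
E
python3 plan.py .543 -.1061 .4819 -.0620 2x-.22
python3 - <<'E'
from h import *
c=cam("top"); W=np.array([.507,.2108])
for uv in ((235.6,134.1),(241.6,131.7)): p=back(c,uv,.102)[:2]-W; print(np.arctan2(p[1],p[0]),np.hypot(*p))
E
```

```text
[0.677, 0.653] 0.18 [-0.057  0.   ]
[0.677, 0.653] 0.2 [-0.074 -0.   ]
[0.677, 0.653] 0.22 [-0.091  0.   ]
[0.677, 0.653] 0.25 [-0.12  -0.001]
[0.677, 0.653] 0.28 [-0.149  0.   ]
[0.75, 0.6] 0.18 [-0.06 -0.  ]
[0.75, 0.6] 0.2 [-0.076 -0.   ]
[0.75, 0.6] 0.22 [-0.094 -0.   ]
[0.75, 0.6] 0.25 [-0.122 -0.   ]
[0.75, 0.6] 0.28 [-0.152 -0.   ]
theta0 2.516 r 0.0754
[[[-0.13,0.24,0,0,0,0],[-0.18,0.21,0,0,0,0]]]
end [ 0.5067 -0.0406] th 2.076
0.42750626270122133 0.12673782534456976
0.28785531902243733 0.1267091031630111
```

```bash
f() { grep -E "^(t|ee_pos|wrist)" | tr '\n' ' '; echo; }
python3 -m creep '[[[-0.16,0.28,0,0,0,0],[-0.22,0.23,0,0,0,0],[0,0,0,0,0,0],[0,0,0,0,0,0],[0,0,0,0,0,0]]]' | f
python3 -m creep '[[[0,0,0,0,0,0],[0,0,0,0,0,0],[0,0,0,0,0,0],[0,0,0,0,0,0]]]' | f
python3 - <<'E'
from h import *
c=cam("top"); print(lugpix(c,[.507,.2108]))
cv2.imwrite("pics/stop2.png",cv2.resize(c["frame"][100:166,210:276,::-1],(400,400),interpolation=2))
E
```

```text
t: 22.68 ee_pos: [0.5122, -0.0384, 0.1169] wrist_force: [1.0, -3.6, 7.0] 
t: 23.18 ee_pos: [0.5121, -0.0385, 0.117] wrist_force: [1.1, -2.8, 7.1] 
[(52, array([242.8, 131.1]), array([0.63002488, 0.24358928]), np.float64(0.26047065462089847), np.float64(0.12731951093395485))]
```

View pics/stop2.png

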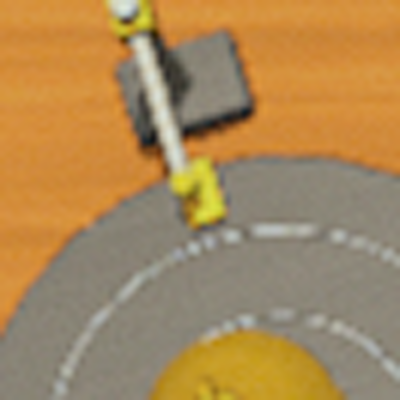

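The lug's centre is now at about px (242.3,131.4), angle 0.27 against 0.29 for the pointer, so about 2–3 mm off. Both are at rest. I release and lift.

```bash
f() { grep -E "^(t|ee_pos|wrist|opening)" | tr '\n' ' '; echo; }
python3 -m creep '[[[0,0,0,0,0,0],[0,0,0,0,0,0],[0,0,0,0,0,0],[0,0,0,0,0,0]]]' 0.75 | f
python3 -m creep '[[[0,0,-0.3,0,0,0],[0,0,-0.6,0,0,0],[0,0,-0.9,0,0,0],[0,0,-0.9,0,0,0],[0,0,-0.6,0,0,0]]]' | f
python3 -m creep '[[[0.3,-0.8,0,0,0,0],[0.3,-0.8,0,0,0,0],[0.3,-0.8,0,0,0,0],[0.3,-0.8,0,0,0,0],[0,0,0,0,0,0]]]' | f
python3 - <<'E'
from h import *
o=np.zeros((400,800,3),np.uint8)
for i,(n,v,u) in enumerate((("top",100,210),("side",116,304))):
    c=cam(n); o[:,400*i:400*i+400]=cv2.resize(c["frame"][v:v+66,u:u+66,::-1],(400,400),interpolation=2)
    if i==0: print(lugpix(c,[.507,.2108]))
    print(n,proj(c,[.6285,.2467,.106]))
cv2.imwrite("pics/end.png",o)
E
```

```text
t: 23.72 ee_pos: [0.5103, -0.0373, 0.1147] wrist_force: [-1.0, 0.6, 0.3] opening: 0.064 
t: 24.35 ee_pos: [0.5113, -0.0377, 0.3179] wrist_force: [0.3, -0.9, -0.7] opening: 0.0642 
t: 24.98 ee_pos: [0.3909, -0.2071, 0.3145] wrist_force: [0.3, -0.2, 0.1] opening: 0.0641 
[(53, array([242.8, 131.1]), array([0.63013244, 0.24347101]), np.float64(0.2593561446803382), np.float64(0.1273930600288208))]
top [241.32889648 131.34774402]
side [337.16506469 149.01221206]
```

View pics/end.png

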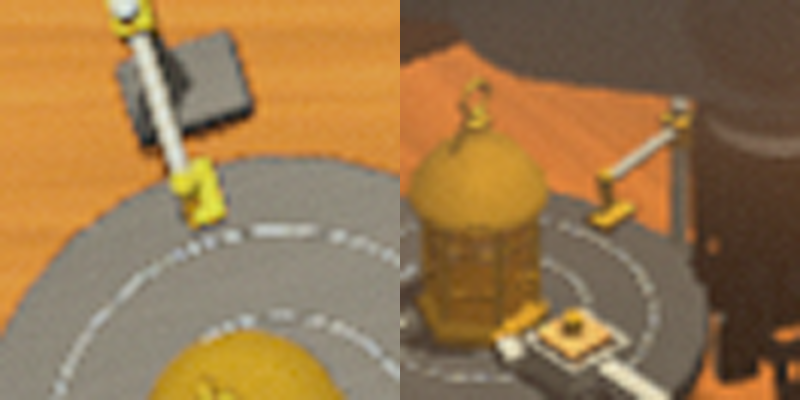

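Both views show the tip directly above the lug (side view: tip px about (337.7,149.5), lug centre (338.5,150.8)), about 4 mm off at most. The hand is clear, so I hand in.

```bash
python3 -c "
from rig import workorder; print(workorder.hand_in())"
```

```text
the job is handed in; nothing more can be done
None
```

I handed the job in, and no verdict came back: by camera the wheel averaged about 1.27–1.34 rad/s (12–13 turns a minute) anticlockwise for about 11 s, then stopped with the lug about 4 mm or less from the spot under the pointer tip, with the crank released and the hand clear.

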